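# Serve the mooncake: hang up the cake dome, pick the cake up with the tongs

## Task

Tea break in the office: lift the clear dome off the cake board and hang it by its wooden handle on the hook of the steel stand, so that it hangs there on its own. Then take the tongs, close them on the mooncake and lift it a good 15 cm above the desk; finish while still holding it there in the tongs, ready to serve. Do not touch the mooncake with the gripper itself, and leave the mug, pen cup, tape, booklets, stapler and calculator where they are.

Things in the scene. Friction and masses are not known exactly. Their poses are not given: they have to be found in the camera images.
- board: round dark wooden cake board, 210 mm diameter, 12 mm thick, loose on the desk (0.6 kg); origin at the centre of its underside
- cover: milky clear plastic dome, 140 mm across its open rim, 65 mm high, 3 mm wall, 0.15 to 0.22 kg, standing rim down on the board over the mooncake; origin at the centre of the rim plane, z up. Loop handle on top: two 6 mm steel wires at y = -32 and +32 mm carry a wooden bar. The opening under the bar, seen along the cover's x axis, is 58 mm wide and 48 mm high from dome top to bar underside
- cover_handle (a point): centre of the dome's wooden handle bar: 14 mm thick, 70 mm long along the cover's y axis, level, its centre line 120 mm above the rim (axes as cover)
- hook_stand: steel stand, immovable, left or right of the cake board: base plate 200 x 130 x 12 mm (x from -75 to 125 mm), 14 mm post at x = 105 mm with an 18 mm ball on top, 219 mm high in all, and one hook: a level round bar 8 mm thick, centre line 200 mm above the desk, from the post along the stand's -x to x = -20 mm, there turning up and outward to its tip. Origin on the desk below the hook's seat
- hook_seat (a point): where the handle bar should rest: top of the hook's level bar, 204 mm above the desk, 105 mm from the post's centre (axes as hook_stand: the hook points to -x). The hung bar may rest from about 10 mm on the tip side to 28 mm on the post side of it; its centre line is then 7 mm higher than this point
- hook_tip (a point): top of the hook's upturned tip, 30 mm to the stand's -x side of the seat and 16 mm above it
- tongs_rest: white tray board 270 x 130 x 10 mm that does not move, on which the tongs lie; origin at the centre of its underside, long side along x
- tongs: serving tongs, 235 mm long, 22 mm high, 0.12 kg, lying on edge so that they open and close sideways in the level plane. Origin on the centre line at the middle of the red handles, at the underside; x to the jaws, y to the left arm, z up. Pivot at x = -105 mm; jaws at x = 81 to 125 mm, open 76 mm at their ends inside and 93 mm over all. Let go, they spring open
- tongs_left: left (+y) arm of the tongs; origin on the pivot at the underside; turns about z from 0 (open) to -0.15 rad (shut) relative to the tongs. Its red handle grip, 22 mm high, reaches from 37 mm behind to 37 mm ahead of the tongs' origin; both grips measure 55 mm over their outer faces when open (2 mm less at the rear end, 2 mm more at the front)
- tongs_right: right (-y) arm, mirror image: turns from 0 (open) to +0.15 rad (shut); the arms always move alike. Squeezing the handles works against a spring (about 7 N per side at first, 12 N when gripping the mooncake); each mm off the handle width takes 2 mm off the jaw opening: 7 mm of squeeze leaves them well open for carrying, 15 to 17 mm grips the mooncake
- tongs_jaws (a point): middle between the two shallow cupped jaws, 103 mm ahead of the tongs' origin, 11 mm above their underside: bring the mooncake's centre here (axes as tongs)
- mooncake: golden brown round pastry, 50 mm diameter, 30 mm high, 40 to 85 g, flat on the cake board under the dome, within 15 mm of the board's centre; origin at the centre of its underside
- mooncake_center (a point): centre of the mooncake, 15 mm above its underside
- mug: blue ceramic mug, 80 mm across, 92 mm high: leave alone; origin at the centre of its underside
- pen_cup: dark cup of pens, 80 mm across, 155 mm high with the pens: leave alone; origin at the centre of its underside
- tape_roll: roll of tan packing tape lying flat, 96 mm across, 48 mm high: leave alone; origin at the centre of its underside
- booklets: pile of dark blue booklets, 125 x 88 x 36 mm: leave alone; origin at the centre of its underside
- stapler: blue and black stapler, 36 x 135 x 55 mm: leave alone; origin at the centre of its underside
- calculator: grey desk calculator, 95 x 150 x 18 mm: leave alone; origin at the centre of its underside
Things that resemble listed ones, but are neither listed nor needed, are in the scene too. Of the things shaped like the cover, the clear one is meant.

How it is judged:
By the outcome, as a careful person would: the job done as asked, in the order asked, and still so for the second after the job is handed in, while the arm keeps its last pose, push and grip.
It also fails if it takes over 58 s, if anything falls off the work surface, if the arm or the gripper's body presses on something with over 40 N, if the wrist force passes 120 N, or if a joint passes its speed limit or range.

## Robot

A 6-joint arm with a two-finger parallel gripper is mounted at the origin on the work surface. World frame = base frame: x ahead of the robot, y to its left, z up, the work surface at z = 0. Lengths are in m, angles in rad, forces in N, time in s.
With the tool pointing down it reaches from about 0.35 to 0.8 m from the base axis. Payload 7.3 kg.
Tool frame: the origin (TCP) lies at the very end of the fingers, on their centre line; the grasp point (between the pads) lies 19 mm behind it; z points along the fingers, y is the line along which they close (so a half turn about z gives the same grasp; the last joint's range is limited). The gripper opens to 85 mm and grips with 20 to 120 N. Pads are 22 mm wide; open, the fingers measure 114 mm over their backs; the gripper's body (76 mm by 85 mm) begins 54 mm behind the grasp point. The pads swing forward as they close: fully open they stand 13 mm farther back than shut.
Start: joints at [-1.465, 0.342, 1.524, -0, 1.275, -0.146], TCP at [0.131, -0.508, 0.231] pointing down, gripper open.
Joint ranges: [-2.53, 2.53], [-0.77, 2.02], [0.04, 2.7], [-1, 4.14], [0.28, 2.66], [-3.11, 3.11]. Speed limits (rad/s): [2.57, 2.57, 3.14, 3.14, 3.14, 3.14].

## Interface

Orientations are given as a unit quaternion [x, y, z, w].
In Python, from bench import * gives the robot as it stands.
- The arm moves only by the tool arm_command, never from a script. Its argument "deltas" is a list of rows, each a list of 5 numbers: the shift along the world's x, y, z in mm, then the turn about the world's z in degrees, then the finger opening in mm, from 0 to 85.4. In form: [[dx, dy, dz, yaw, gripper], ...]. A call has 1 to 20 rows; each row shifts and turns the commanded pose from where the row before left it; what a row does not reach is not made up. A row lasts 1/12 s, in which the tool goes at most 41.7 mm and 7.16 degrees, less where a joint would pass 70% of its speed; a pose out of reach is approached as far as the arm can. A call is refused whole if a number of a shift passes 41.7 or a number of a turn 7.16, either way. A call with a gripper value outside its range is refused whole. The fingers move at their own pace and stop on an object; the grip force is fixed at half the most. Time passes only in rows, so rows that do not move let the fingers close. It gives the time, the measured TCP pose, the force, the opening and the grip force at its end, in the units of the state.
- read_state(): the state, without advancing time (a new reading comes with each control period).
- read_camera(name): name is "side" or "top"; returns (picture, depth): 420x560x3 uint8, red, green, blue; 420x560 float32, m along the optical axis (not along the pixel's ray), 0 where there is no reading.
- camera_params(name): a dict with "camera_matrix" (3x3 intrinsics, pixels), "k1" (the pictures are not rectified: a ray, as slopes to the right and down, at radius r is drawn at 1 + k1 r^2 times it, then the intrinsics apply), "R" (3x3) and "t" (3): a world point X has camera coordinates R X + t. Camera axes: x right, y down, z forward; pixel columns grow to the right and rows downward; lengths in m; the calibration is good to about 2 mm. A picture is of the moment at which its call begins. camera_params takes no time and is no camera call.
- finish_job(): hands the job in; it is judged then, once.
The state is a dict: "t": time; "joint_pos": joint angles; "dq": joint speeds; "effort": joint torques, N m; "tool_pos": TCP position; "orientation": TCP orientation; "force": force on the tool from outside, world axes, zero at the start; "ft_torque": the same for the moment, N m; "gripper_width": finger opening in m; "gripper_force": force on a finger pad.
Only numpy, scipy, OpenCV 4.12 (cv2) and the standard library are available. Lean on these libraries where they do the work, as an engineer would, in place of code of your own. Each camera call takes 0.05 s, during which the arm holds its last target. There are 200 camera calls.

## Working session

There is one attempt and no reset: what is moved stays moved. The work goes in short steps, Python scripts to look and compute and a tool call to move; the robot and the scene stay as the last step left them, time stands still between calls to the robot, and variables do not carry over. Pictures are saved under pics/ and viewed, at most 10 in all, crops included, and the job is handed in when it is done.

Besides the shell and the picture viewer there is one more tool, called after "Call:" as a command line: name --pt "numbers of a row" for each row, then --argument value for the rest. arm_command: Moves the arm, as the interface text tells. Its arguments: {"type":"object","properties":{"deltas":{"type":"array","items":{"type":"array","items":{"type":"number"}}}},"required":["deltas"]}

```bash
mkdir -p pics; cat > h.py <<'E'
from bench import *
import numpy as np, cv2
def shot(n):
    return read_camera(n)
def rays(n,px):
    p=camera_params(n);K=np.array(p["camera_matrix"]);k=p["k1"];R=np.array(p["R"]);t=np.array(p["t"])
    px=np.atleast_2d(np.array(px,float))
    d=cv2.undistortPoints(px.reshape(-1,1,2),K,np.array([k,0,0,0.])).reshape(-1,2)
    v=np.c_[d,np.ones(len(d))]@R
    return -R.T@t,v
def plane(n,px,z):
    c,v=rays(n,px);s=(z-c[2])/v[:,2];return c+v*s[:,None]
def cloud(n,depth):
    h,w=depth.shape;u,v=np.meshgrid(np.arange(w),np.arange(h))
    c,r=rays(n,np.c_[u.ravel(),v.ravel()])
    return (c+r*depth.ravel()[:,None]).reshape(h,w,3)
def proj(n,X):
    p=camera_params(n);R=np.array(p["R"]);t=np.array(p["t"])
    return cv2.projectPoints(np.atleast_2d(np.array(X,float)),cv2.Rodrigues(R)[0],t,np.array(p["camera_matrix"]),np.array([p["k1"],0,0,0.]))[0].reshape(-1,2)
E
python3 - <<'E'
from h import *
for n in ("top","side"):
    im,d=shot(n); np.savez("s_"+n,im=im,d=d); cv2.imwrite(f"pics/{n}0.png",im[:,:,::-1])
    p=camera_params(n);R=np.array(p["R"]);print(n,-R.T@p["t"],R[2],p["k1"],p["camera_matrix"])
s=read_state();print(s["t"],s["tool_pos"],s["orientation"],s["gripper_width"])
E
```

```text
top [0.42719148 0.00334078 1.11310552] [ 0.11916421  0.0253804  -0.99255011] 0.0037768985279837894 [[423.99704498   0.         277.59793798]
 [  0.         423.99704498 214.14141955]
 [  0.           0.           1.        ]]
side [0.3913319  0.95260236 0.84257134] [ 0.12131725 -0.80253036 -0.58414651] -0.13354926999022995 [[486.73695285   0.         282.75882266]
 [  0.         486.73695285 202.81933395]
 [  0.           0.           1.        ]]
0.1 [ 0.13079045 -0.50809137  0.23071819] [ 9.92085360e-01  1.25563534e-01  7.56286409e-06 -6.61455598e-04] 0.08539923367478808
```

View pics/top0.png

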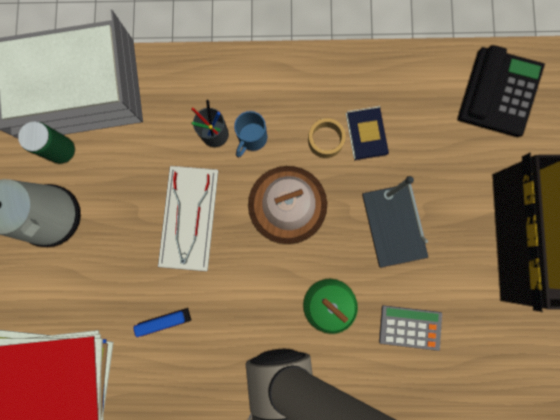

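View pics/side0.png

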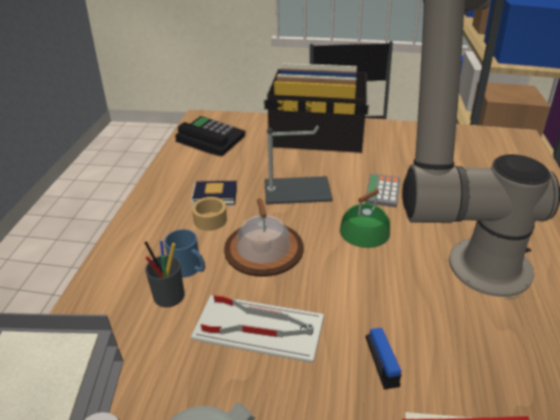

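```bash
python3 - <<'E'
from h import *
z=np.load("s_top.npz");im=z["im"];s=np.load("s_side.npz")["im"]
a=cv2.resize(im[160:275,155:220],None,fx=4,fy=4,interpolation=2)
b=cv2.resize(im[160:275,245:345],None,fx=4,fy=4,interpolation=2)[:, :]
cv2.imwrite("pics/c1.png",np.hstack([a,b])[:,:,::-1])
a=cv2.resize(im[165:275,355:435],None,fx=4,fy=4,interpolation=2)
b=cv2.resize(s[120:200,255:340],None,fx=4,fy=4,interpolation=2)
b=cv2.copyMakeBorder(b,0,a.shape[0]-b.shape[0],0,0,0)
cv2.imwrite("pics/c2.png",np.hstack([a,b])[:,:,::-1])
E
```

```text
(no output)
```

View pics/c1.png

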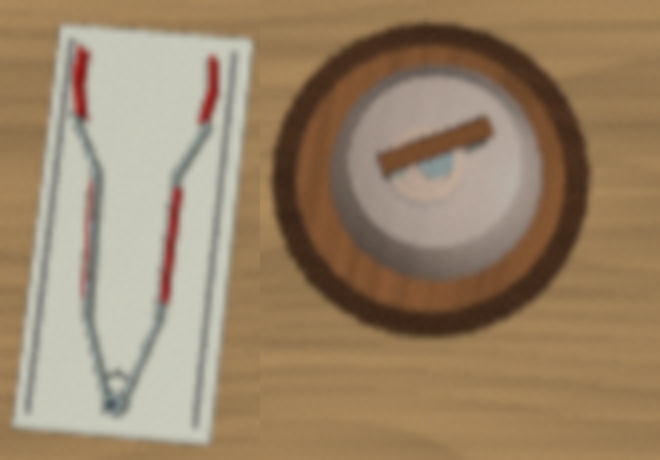

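View pics/c2.png

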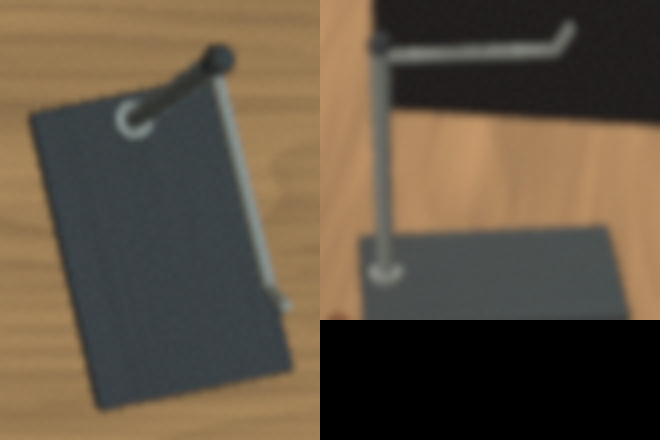

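The clear dome is at top-view (290,203). The similar shape at (330,305) is green and is the decoy. There is only one set of tongs, at (188,215), with jaws up and pivot at (184,261). There is only one stand, with its ball at (410,180) and its hook tip at (427,241). The crops confirm this choice.

```bash
python3 - <<'E'
from h import *
np.set_printoptions(precision=4,suppress=True)
T=np.load("s_top.npz");S=np.load("s_side.npz");im=T["im"];d=T["d"]
print("ball",plane("top",[409.75,179.75],.21),"foot",plane("top",[388.75,194.5],.014))
print("bend",plane("top",[422,237.5],.2),"tip",plane("top",[426.75,241],.218))
print("side ball/bend/tip",proj("side",[plane("top",[409.75,179.75],.21)[0],plane("top",[422,237.5],.2)[0],plane("top",[426.75,241],.218)[0]]).round(1).tolist(),"seen 270,131 / 314,132 / 318,127")
pl=plane("top",np.array([[32,113],[293,368],[100,410]])/4+[355,165],.012);print("plate corners",pl)
# bar
hsv=cv2.cvtColor(im,cv2.COLOR_RGB2HSV)
def blobs(m,n=10,mn=15):
    c,_=cv2.findContours(m.astype(np.uint8),cv2.RETR_EXTERNAL,cv2.CHAIN_APPROX_NONE)
    return [x for x in sorted(c,key=cv2.contourArea,reverse=True)[:n] if len(x)>6]
for n,I,roi in (("top",im,(185,210,268,312)),("side",S["im"],(195,222,250,280))):
    h=cv2.cvtColor(I,cv2.COLOR_RGB2HSV);m=np.zeros(h.shape[:2],bool);r=roi
    m[r[0]:r[1],r[2]:r[3]]=((h[...,1]>95)&(h[...,2]<190))[r[0]:r[1],r[2]:r[3]]
    c=blobs(m)
    for x in c[:2]:
        R=cv2.minAreaRect(x);print(n,"bar",R,x.reshape(-1,2).min(0),x.reshape(-1,2).max(0))
        if n=="top":
            q=cv2.boxPoints(R);q=sorted(q.tolist());e=np.array([np.mean(q[:2],0),np.mean(q[2:],0)]);P=plane(n,e,.132+.003);print(P,P.mean(0),np.linalg.norm(P[0]-P[1]),np.degrees(np.arctan2(*(P[0]-P[1])[[1,0]])))
            print("in side",proj("side",[P.mean(0)]))
# board/tray
h=hsv
m=(h[...,0]<8)|(h[...,0]>172);m&=(h[...,1]>110)
m[:160]=0;m[275:]=0;m[:,:155]=0;m[:,220:]=0
for x in blobs(m):
    p=x.reshape(-1,2);R=cv2.minAreaRect(x);print("red",np.array(R[0]),R[1],plane("top",R[0],.028)[0])
print("pivot",plane("top",[184,260.75],.03))
m=(h[...,1]<45)&(h[...,2]>120);m[:160]=0;m[280:]=0;m[:,:150]=0;m[:,225:]=0
R=cv2.minAreaRect(blobs(m)[0]);b=plane("top",cv2.boxPoints(R),.01);print("tray",R[1],b.mean(0),b)
# depth of tongs
C=cloud("top",d);t=C[160:275,155:220];k=(t[...,2]>.022)&(t[...,2]<.05)
print("depth tongs top z",np.percentile(t[k][:,2],[5,50,95]),k.sum())
ys,xs=np.where(k)
for r in range(0,115,8):
    row=t[r][k[r]]
    if len(row): print(r+160,row[:,0].mean().round(4),np.round(row[:,1],3))
# mooncake rough
m=(h[...,1]>0);Cb=C[150:260,230:350];kk=abs(Cb[...,2]-.012)<.004
E
```

```text
ball [[ 0.6089 -0.2577  0.21  ]] foot [[ 0.6096 -0.2586  0.014 ]]
bend [[ 0.4853 -0.2818  0.2   ]] tip [[ 0.4768 -0.2857  0.218 ]]
side ball/bend/tip [[269.5, 130.4], [314.0, 132.0], [317.2, 125.9]] seen 270,131 / 314,132 / 318,127
plate corners [[ 0.6136 -0.1922  0.012 ]
 [ 0.4473 -0.3543  0.012 ]
 [ 0.4207 -0.2307  0.012 ]]
top bar ((288.42987060546875, 195.799560546875), (4.908062934875488, 28.787677764892578), 70.70995330810547) [275 190] [302 202]
[[ 0.5766  0.0347  0.135 ]
 [ 0.5987 -0.0288  0.135 ]] [0.5877 0.003  0.135 ] 0.06725801841178955 109.22885413090158
in side [[261.6406 206.6578]]
top bar ((310.0, 186.5), (3.0, 2.0), 90.0) [309 185] [311 188]
[[ 0.6094 -0.0451  0.135 ]
 [ 0.6094 -0.0498  0.135 ]] [ 0.6094 -0.0475  0.135 ] 0.004667610329401035 89.66909206521572
in side [[256.7316 194.4455]]
side bar ((264.5, 206.5), (23.0, 29.0), 90.0) [250 195] [279 218]
red [174.1559 179.9735] (2.9144670963287354, 16.029569625854492) [0.6487 0.3021 0.028 ]
red [207.1763 182.104 ] (2.508943796157837, 14.293375968933105) [0.6425 0.2151 0.028 ]
red [197.0616 220.5077] (1.4884166717529297, 27.287641525268555) [0.5417 0.2394 0.028 ]
pivot [[0.4383 0.2703 0.03  ]]
tray (49.25246810913086, 102.48046875) [0.5523 0.2677 0.01  ] [[0.4245 0.3435 0.01  ]
 [0.695  0.3219 0.01  ]
 [0.6793 0.1902 0.01  ]
 [0.4104 0.2153 0.01  ]]
depth tongs top z [0.023  0.0302 0.0346] 419
176 0.6584 [0.303 0.301 0.301 0.214 0.213]
184 0.6374 [0.303 0.302 0.301 0.218 0.215]
192 0.6166 [0.302 0.3   0.22  0.217 0.216]
200 0.5955 [0.291 0.233 0.23 ]
208 0.5745 [0.292 0.291 0.289 0.239 0.237 0.236]
216 0.5531 [0.293 0.291 0.289 0.242 0.239]
224 0.5326 [0.294 0.291 0.244 0.241 0.24 ]
232 0.5119 [0.296 0.292 0.291 0.245 0.244 0.242]
240 0.4914 [0.292 0.291 0.248 0.246]
248 0.4708 [0.287 0.255 0.254]
256 0.4504 [0.281 0.28  0.266 0.263]
```

Call:
arm_command --pt "15 20 15 0 85" --pt "20 25 15 0 85" --pt "24 27 0 0 85" --pt "24 27 0 0 85" --pt "24 27 0 0 85" --pt "24 27 0 0.5 85" --pt "24 27 0 0.5 85" --pt "24 27 0 0.5 85" --pt "24 27 0 0.5 85" --pt "24 27 0 0.5 85" --pt "24 27 0 0.5 85" --pt "24 27 0 0.5 85" --pt "24 27 0 0.5 85" --pt "24 27 0 0.5 85" --pt "24 27 0 0.3 85" --pt "24 27 0 0 85" --pt "24 27 0 0 85" --pt "24 27 0 0 85" --pt "22 20 0 0 85" --pt "16 14 0 0 85"

```text
t: 1.77
tool_pos: [0.589, 0.0051, 0.2606]
orientation: [0.986, 0.168, -0.0, -0.0]
force: [0.4, 0.1, -0.3]
gripper_width: 0.0849
gripper_force: 0.0
```

Call:
arm_command --pt "-1 -2 -25 0 85" --pt "0 0 -30 0 85" --pt "0 0 -30 0 85" --pt "0 0 -20 0 85" --pt "0 0 -5 0 85" --pt "0 0 0 0 85"

```text
t: 2.27
tool_pos: [0.5858, 0.0007, 0.1496]
orientation: [0.986, 0.167, -0.002, -0.001]
force: [-0.0, -0.3, -0.0]
gripper_width: 0.0849
gripper_force: 0.0
```

```bash
python3 - <<'E'
from h import *
im,d=shot("side"); cv2.imwrite("pics/g1.png",cv2.resize(im[90:290,180:380],None,fx=3,fy=3,interpolation=2)[:,:,::-1])
s=read_state();print(s["tool_pos"],s["force"])
E
```

```text
[5.86885638e-01 5.01819159e-04 1.51367364e-01] [ 0.94422674 -0.30407124  0.09084675]
```

View pics/g1.png

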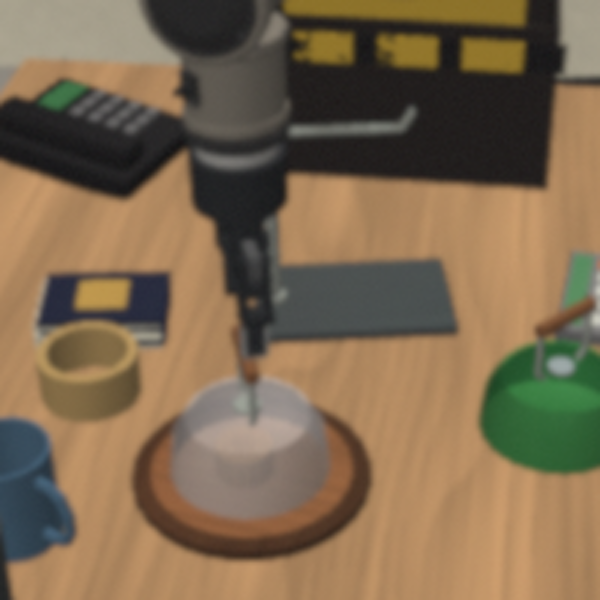

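The near finger, at crop (257,350), is lined up just above the near end of the bar, at crop (249,375). I'm continuing down about 46 mm.

Call:
arm_command --pt "1 2 -20 0 85" --pt "1 0 -16 0 85" --pt "0 0 -10 0 85" --pt "0 0 0 0 85" --pt "0 0 0 0 75" --pt "0 0 0 0 60" --pt "0 0 0 0 60" --pt "0 0 0 0 60" --pt "0 0 0 0 60" --pt "0 0 0 0 60"

```text
t: 3.15
tool_pos: [0.5898, 0.0023, 0.1072]
orientation: [0.986, 0.167, 0.002, 0.001]
force: [0.2, -1.8, 6.6]
gripper_width: 0.0686
gripper_force: 68.0
```

Call:
arm_command --pt "0 0 6 0 60" --pt "0 0 14 0 60" --pt "0 0 22 0 60" --pt "0 0 24 0 60" --pt "0 0 24 0 60" --pt "-4 -5 22 0 60" --pt "-14 -16 12 0 60" --pt "-20 -23 6 0 60" --pt "-20 -23 0 -1 60" --pt "-20 -23 0 -1 60" --pt "-20 -23 0 -1 60" --pt "-20 -23 0 -1 60" --pt "-20 -23 0 -1 60" --pt "-20 -23 0 -1 60" --pt "-18 -22 0 -1 60" --pt "-14 -22 0 -1 60" --pt "0 -20 0 0 60" --pt "0 -20 0 0 60" --pt "0 -20 0 0 60" --pt "0 -10 0 0 60"

```text
t: 4.82
tool_pos: [0.3985, -0.2954, 0.2356]
orientation: [0.995, 0.097, 0.0, 0.001]
force: [0.6, -0.7, -2.2]
gripper_width: 0.0687
gripper_force: 68.3
```

```bash
python3 - <<'E'
from h import *
im,d=shot("side"); cv2.imwrite("pics/g2.png",cv2.resize(im[60:260,230:430],None,fx=3,fy=3,interpolation=2)[:,:,::-1])
s=read_state();print(s["tool_pos"],s["force"],s["orientation"])
E
```

```text
[ 0.39866272 -0.2961733   0.23543216] [ 0.36683826 -1.69980285 -1.96145993] [9.95300856e-01 9.68278828e-02 6.30555382e-05 7.50684095e-04]
```

View pics/g2.png

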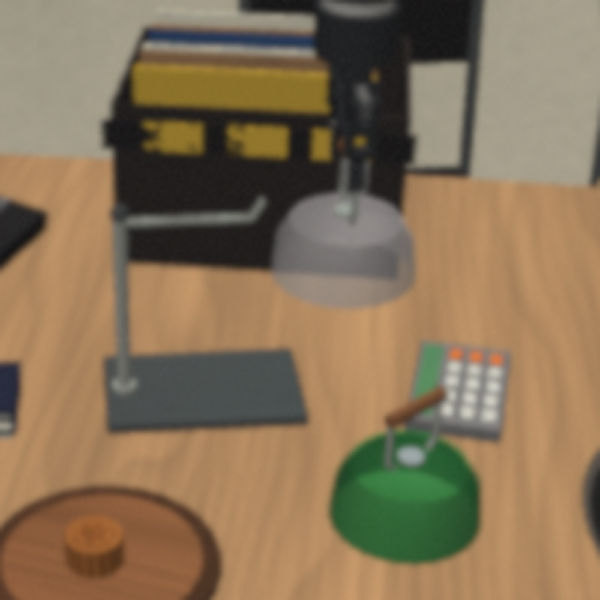

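The dome hangs level in the gripper at crop (343,245), with the hook tip at crop (263,203) to its left. The mooncake is exposed at crop (95,545). Next I lower to threading height and slide in along the hook.

Call:
arm_command --pt "0 -2 -12 -0.1 60" --pt "0 -1 -10 0 60" --pt "0 0 -3 0 60" --pt "0 0 0 0 60" --pt "0 0 0 0 60" --pt "10 2 0 0 60" --pt "15 3 0 0 60" --pt "15 3 0 0 60" --pt "10 2 0 0 60" --pt "0 0 0 0 60"

```text
t: 5.7
tool_pos: [0.451, -0.2859, 0.2106]
orientation: [0.995, 0.098, 0.001, 0.0]
force: [-0.7, 0.6, -2.4]
gripper_width: 0.0686
gripper_force: 68.3
```

```bash
python3 - <<'E'
from h import *
a,_=shot("side"); b,_=shot("top")
a=cv2.resize(a[80:200,240:370],None,fx=3,fy=3,interpolation=2);b=cv2.resize(b[170:290,370:500],None,fx=3,fy=3,interpolation=2)
cv2.imwrite("pics/g3.png",np.hstack([a,b])[:,:,::-1])
s=read_state();print(s["tool_pos"],s["force"],s["orientation"])
E
```

```text
[ 0.44900593 -0.28613037  0.21027987] [ 0.31457788  0.0424539  -1.18466403] [ 9.95232019e-01  9.75355403e-02 -2.16714742e-04  2.72554791e-05]
```

View pics/g3.png

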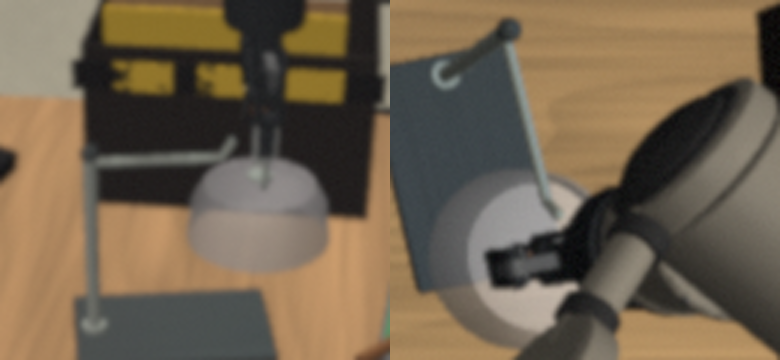

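The hook tip, at side crop (232,140) and top crop (555,210), points into the handle opening between the fingers. I slide on.

Call:
arm_command --pt "8 -1 0 0 60" --pt "10 1 0 0 60" --pt "12 2 0 0 60" --pt "12 2 0 0 60" --pt "12 2 0 0 60" --pt "10 2 0 0 60" --pt "3 1 0 0 60" --pt "0 0 0 0 60" --pt "0 0 0 0 60"

```text
t: 6.55
tool_pos: [0.5156, -0.2774, 0.2101]
orientation: [0.995, 0.097, -0.0, -0.0]
force: [-0.4, -0.2, -2.8]
gripper_width: 0.0683
gripper_force: 68.3
```

Call:
arm_command --pt "0 0 -8 0 60" --pt "0 0 -8 0 60" --pt "0 0 -4 0 60" --pt "0 0 -2 0 60" --pt "0 0 -1 0 60" --pt "0 0 -1 0 60" --pt "0 0 0 0 60" --pt "0 0 0 0 60"

```text
t: 7.22
tool_pos: [0.5159, -0.2775, 0.1865]
orientation: [0.995, 0.097, 0.0, 0.0]
force: [0.7, -0.0, -1.8]
gripper_width: 0.0688
gripper_force: 68.4
```

```bash
python3 - <<'E'
from h import *
a,_=shot("side"); b,_=shot("top")
a=cv2.resize(a[80:200,240:370],None,fx=3,fy=3,interpolation=2);b=cv2.resize(b[170:290,370:500],None,fx=3,fy=3,interpolation=2)
cv2.imwrite("pics/g4.png",np.hstack([a,b])[:,:,::-1])
s=read_state();print(s["tool_pos"],s["force"],s["ft_torque"])
E
```

```text
[ 0.51594967 -0.27752628  0.18660413] [ 0.44530529 -0.30276138 -2.13155734] [ 0.00338426 -0.02726041 -0.03870685]
```

View pics/g4.png

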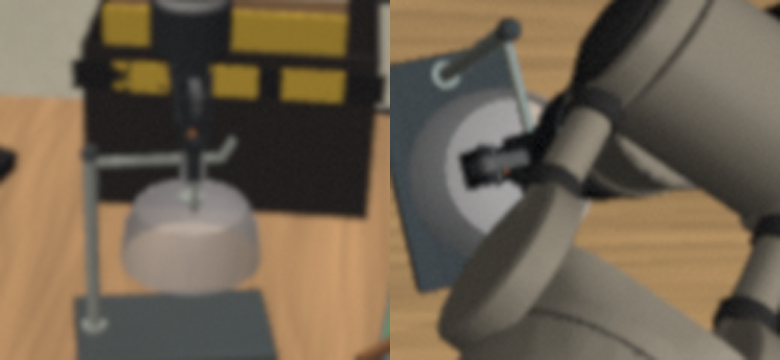

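The hook bar passes through the handle at side crop (195,157), but there is no contact yet. I'm lowering in small steps.

Call:
arm_command --pt "0 0 -1 0 60" --pt "0 0 -1 0 60" --pt "0 0 -0.5 0 60" --pt "0 0 0 0 60"

```text
t: 7.65
tool_pos: [0.5162, -0.2776, 0.1853]
orientation: [0.995, 0.097, 0.001, 0.001]
force: [-1.7, 1.2, 6.3]
gripper_width: 0.0685
gripper_force: 69.3
```

Call:
arm_command --pt "0 0 0.5 0 70" --pt "0 0 0 0 73" --pt "0 0 0 0 77" --pt "0 0 0 0 81" --pt "0 0 0 0 85" --pt "0 0 0 0 85" --pt "0 0 0 0 85" --pt "0 0 0 0 85"

```text
t: 8.32
tool_pos: [0.5158, -0.2775, 0.1842]
orientation: [0.995, 0.097, -0.0, 0.0]
force: [-0.1, -0.2, -0.6]
gripper_width: 0.085
gripper_force: 0.0
```

Call:
arm_command --pt "0 0 4 0 85" --pt "0 0 10 0 85" --pt "0 0 20 0 85" --pt "0 0 30 0 85" --pt "0 0 30 0 85" --pt "0 10 8 0 85" --pt "1 30 0 0 85" --pt "2 38 0 -1 85" --pt "2 38 0 -1 85" --pt "2 38 0 -1 85" --pt "2 38 0 -1 85" --pt "2 38 0 -1 85" --pt "2 38 0 -1 85" --pt "2 38 0 -1 85" --pt "2 38 0 -1 85" --pt "2 38 0 -1 85" --pt "2 38 0 -1 85" --pt "2 38 0 -2 85" --pt "2 38 0 -2 85" --pt "2 38 0 -2 85"

```text
t: 9.98
tool_pos: [0.5423, 0.2587, 0.2871]
orientation: [0.999, -0.043, 0.0, -0.0]
force: [0.6, -0.3, 0.4]
gripper_width: 0.0848
gripper_force: 0.0
```

```bash
python3 - <<'E'
from h import *
a,_=shot("side"); b,_=shot("top")
cv2.imwrite("pics/g5.png",np.hstack([cv2.resize(a[100:300,180:380],None,fx=2,fy=2,interpolation=2),cv2.resize(b[150:350,240:440],None,fx=2,fy=2,interpolation=2)])[:,:,::-1])
np.savez("s2",a=a,b=b)
s=read_state();print(s["tool_pos"],s["force"],s["joint_pos"])
E
```

```text
[0.54183191 0.26196337 0.28637199] [-0.11967526 -0.96207613  0.01141468] [3.22091841e-01 4.54533567e-01 1.19932017e+00 1.83826334e-03
 1.48705042e+00 1.97307865e+00]
```

View pics/g5.png

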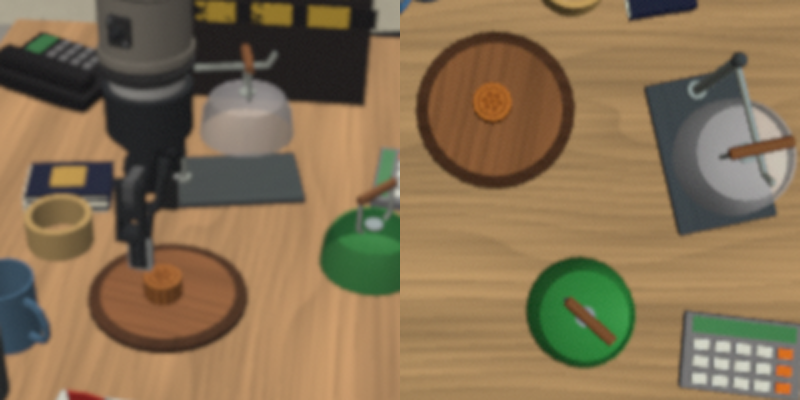

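The dome hangs freely by its bar on the hook, seen at top crop (760,150). The mooncake is at top crop (492,102) on the board. Next I measure the mooncake and descend on the tongs.

Call:
arm_command --pt "1 1 -25 1 85" --pt "0 0 -40 0 85" --pt "0 0 -40 0 85" --pt "0 0 -40 0 85" --pt "0 0 -40 0 85" --pt "0 0 -35 0 85" --pt "0 0 -25 0 85" --pt "0 0 -10 0 85" --pt "0 0 0 0 85" --pt "0 0 0 0 85"

```text
t: 10.92
tool_pos: [0.5446, 0.2575, 0.0324]
orientation: [0.999, -0.034, 0.001, -0.0]
force: [0.8, 0.9, 0.4]
gripper_width: 0.0853
gripper_force: 0.0
```

```bash
python3 - <<'E'
from h import *
np.set_printoptions(precision=4,suppress=True)
b=np.load("s2.npz")["b"];h=cv2.cvtColor(b,cv2.COLOR_RGB2HSV)
for n,m,z in (("cake",(h[...,0]<=16)&(h[...,1]>165)&(h[...,2]>120),.042),("board",(h[...,2]<125)&(h[...,0]<20)&(h[...,1]>80),.012)):
    m[:160]=0;m[250:]=0;m[:,:240]=0;m[:,:240]=0;m[:,335:]=0
    c,_=cv2.findContours(m.astype(np.uint8),0,1);c=max(c,key=cv2.contourArea)
    (x,r)=cv2.minEnclosingCircle(c);print(n,x,r,plane("top",x,z), np.ptp(plane("top",[[x[0]-r,x[1]],[x[0]+r,x[1]]],z)[:,1]))
s=read_state();print(s["tool_pos"],s["force"],s["orientation"])
E
```

```text
cake (285.80645751953125, 200.5483856201172) 10.42878532409668 [[0.5907 0.0097 0.042 ]] 0.05325435231871414
board (287.1842041015625, 204.86842346191406) 40.05071258544922 [[0.5838 0.0063 0.012 ]] 0.20994818687750516
[0.5446 0.2575 0.0324] [0.8097 0.8914 0.3659] [ 0.9994 -0.0339  0.0006 -0.0001]
```

Call:
arm_command --pt "-1 7 0 0 85" --pt "0 0 -8 0 85" --pt "0 0 -8 0 85" --pt "0 0 0 0 85" --pt "0 0 0 0 85"

```text
t: 11.33
tool_pos: [0.5424, 0.2645, 0.0149]
orientation: [0.999, -0.034, -0.0, 0.0]
force: [0.7, 0.7, 0.0]
gripper_width: 0.0851
gripper_force: 0.0
```

```bash
python3 - <<'E'
from h import *
a,_=shot("side"); b,_=shot("top")
cv2.imwrite("pics/g6.png",np.hstack([cv2.resize(a[270:370,180:340],None,fx=3,fy=3,interpolation=2),cv2.resize(b[165:265,150:250],None,fx=3,fy=3,interpolation=2)])[:,:,::-1])
for i in range(3): s=read_state();print(s["tool_pos"],s["force"])
E
```

```text
[0.54288452 0.26449683 0.01542114] [-0.07019287  0.0297319   0.4111506 ]
[0.54288452 0.26449683 0.01542114] [-0.07019287  0.0297319   0.4111506 ]
[0.54288452 0.26449683 0.01542114] [-0.07019287  0.0297319   0.4111506 ]
```

View pics/g6.png

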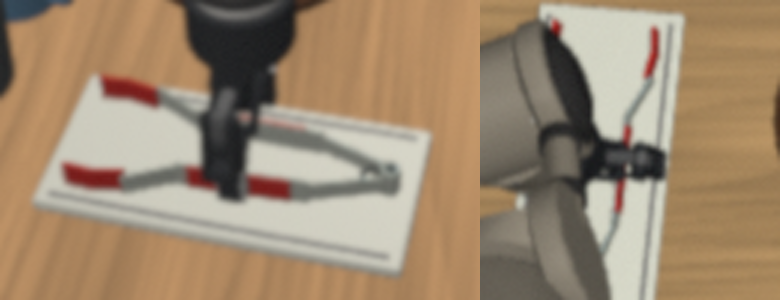

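The fingers straddle both red grips at mid-length: the near finger is at side crop (232,180) and the outer one is outside the right arm at top crop (650,162). I lower the rest of the way and close to a carry squeeze.

Call:
arm_command --pt "0 0 -4 0 80" --pt "0 0 -2 0 70" --pt "0 0 0 0 60" --pt "0 0 0 0 54" --pt "0 0 0 0 50" --pt "0 0 0 0 47" --pt "0 0 0 0 47" --pt "0 0 0 0 47" --pt "0 0 0 0 47"

```text
t: 12.18
tool_pos: [0.5436, 0.2649, 0.0103]
orientation: [0.999, -0.034, 0.001, -0.0]
force: [0.5, 0.2, 4.7]
gripper_width: 0.047
gripper_force: 11.0
```

Call:
arm_command --pt "0 0 5 0 47" --pt "0 0 12 0 47" --pt "0 0 22 0 47" --pt "-10 0 25 0 47" --pt "-15 0 25 0 47" --pt "-15 -10 15 0 47" --pt "-10 -18 6 0 47" --pt "-6 -20 0 0 47" --pt "0 -22 0 0 47" --pt "0 -22 0 0 47" --pt "0 -22 0 0 47" --pt "0 -22 0 0 47" --pt "0 -22 0 0 47" --pt "0 -22 0 0 47" --pt "0 -22 0 0 47" --pt "0 -22 0 0 47" --pt "0 -16 0 0 47" --pt "0 -8 0 0 47" --pt "0 0 0 0 47" --pt "0 0 0 0 47"

```text
t: 13.85
tool_pos: [0.4868, 0.0167, 0.1197]
orientation: [0.999, -0.034, 0.0, -0.0]
force: [-0.1, 0.7, -1.9]
gripper_width: 0.0473
gripper_force: 9.5
```

```bash
python3 - <<'E'
from h import *
np.set_printoptions(precision=4,suppress=True)
a,_=shot("side"); b,d=shot("top");np.savez("s3",a=a,b=b,d=d)
A=cv2.resize(a[150:280,200:360],None,fx=2.5,fy=2.5,interpolation=2);B=cv2.resize(b[130:260,240:400],None,fx=2.5,fy=2.5,interpolation=2)
cv2.imwrite("pics/g7.png",np.hstack([A,B])[:,:,::-1])
s=read_state();print(s["tool_pos"],s["orientation"],s["gripper_width"],s["gripper_force"])
zt=s["tool_pos"][2]-.0103+.010+.018
h=cv2.cvtColor(b,cv2.COLOR_RGB2HSV);m=((h[...,0]<8)|(h[...,0]>172))&(h[...,1]>120);m[:130]=0;m[260:]=0;m[:,:240]=0;m[:,360:]=0
c,_=cv2.findContours(m.astype(np.uint8),0,1)
for x in c:
    if cv2.contourArea(x)>10: R=cv2.minAreaRect(x);print(R,plane("top",R[0],zt))
print("cake side",proj("side",[.5907,.0097,.042]))
E
```

```text
[0.4868 0.0174 0.1195] [ 0.9994 -0.0335  0.     -0.0001] 0.047319133418757625 9.456604421138763
((299.8908386230469, 194.52792358398438), (2.707387924194336, 17.17053985595703), 4.085616588592529) [[ 0.5902 -0.0237  0.1372]]
((270.0, 192.0), (16.0, 2.0), 90.0) [[0.5965 0.046  0.1372]]
cake side [[261.3865 237.3272]]
```

View pics/g7.png

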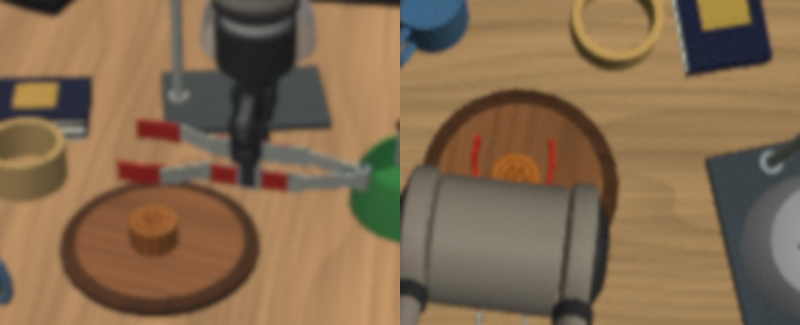

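The tongs are level, with the jaws at side crop (140,170) and the mooncake below at (153,228). The top view shows the jaws at (475,155) and (551,160), straddling the cake at (516,172). I descend.

Call:
arm_command --pt "1 -1.5 -15 0 47" --pt "0 0 -20 0 47" --pt "0 0 -20 0 47" --pt "0 0 -10 0 47" --pt "0 0 0 0 47" --pt "0 0 0 0 47"

```text
t: 14.45
tool_pos: [0.4878, 0.0156, 0.0543]
orientation: [0.999, -0.033, -0.0, -0.0]
force: [-0.2, -0.2, 0.3]
gripper_width: 0.0474
gripper_force: 9.5
```

```bash
python3 - <<'E'
from h import *
np.set_printoptions(precision=4,suppress=True)
a,_=shot("side"); b,d=shot("top")
A=cv2.resize(a[190:290,210:330],None,fx=3.3,fy=3.3,interpolation=2);B=cv2.resize(b[160:260,240:360],None,fx=3.3,fy=3.3,interpolation=2)
cv2.imwrite("pics/g8.png",np.hstack([A,B])[:,:,::-1])
s=read_state();print(s["tool_pos"],s["orientation"],s["gripper_width"],s["force"])
print("jaw pred",proj("side",s["tool_pos"]+np.array([.103,.04-.007,.011])))
z=s["tool_pos"][2]+.018
h=cv2.cvtColor(b,cv2.COLOR_RGB2HSV);m=((h[...,0]<8)|(h[...,0]>172))&(h[...,1]>120);m[:130]=0;m[260:]=0;m[:,:240]=0;m[:,360:]=0
c,_=cv2.findContours(m.astype(np.uint8),0,1)
for x in c:
    if cv2.contourArea(x)>10: R=cv2.minAreaRect(x);print(R,plane("top",R[0],z))
E
```

```text
[0.4886 0.0153 0.0553] [ 0.9994 -0.0336  0.0008  0.0001] 0.04688620134274776 [ 0.8168  0.1863 -0.5837]
jaw pred [[257.9261 239.6669]]
((299.7896728515625, 199.02415466308594), (2.5744099617004395, 18.186960220336914), 4.763641834259033) [[ 0.5895 -0.0251  0.0733]]
((271.3345031738281, 196.48622131347656), (2.7405011653900146, 17.024324417114258), 4.763641834259033) [[0.5963 0.0455 0.0733]]
```

View pics/g8.png

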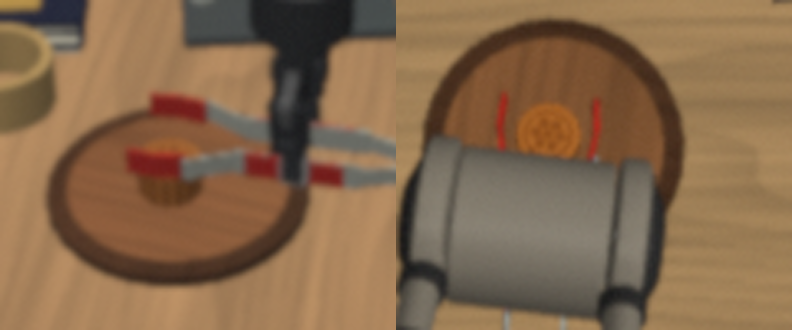

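The jaws at top crop (503,122) and (597,128) are symmetric about the cake at (548,130), and the side view agrees. That was picture 12, over the limit of 10, so I'll use numbers only from here.

Call:
arm_command --pt "-2 0 -12 0 47" --pt "0 0 -12 0 47" --pt "0 0 -8 0 47" --pt "0 0 -4 0 47" --pt "0 0 -2 0 47" --pt "0 0 0 0 47" --pt "0 0 0 0 47"

```text
t: 15.13
tool_pos: [0.4862, 0.015, 0.0168]
orientation: [0.999, -0.034, 0.0, 0.0]
force: [-0.0, -0.1, -0.8]
gripper_width: 0.0469
gripper_force: 9.5
```

Call:
arm_command --pt "0 0 0 0 45" --pt "0 0 0 0 43" --pt "0 0 0 0 42" --pt "0 0 0 0 41" --pt "0 0 0 0 40" --pt "0 0 0 0 39" --pt "0 0 0 0 39" --pt "0 0 0 0 39"

```text
t: 15.8
tool_pos: [0.4858, 0.015, 0.0163]
orientation: [0.999, -0.034, -0.0, 0.0]
force: [-0.5, 0.4, -1.3]
gripper_width: 0.0388
gripper_force: 12.2
```

Call:
arm_command --pt "0 0 0 0 38" --pt "0 0 0 0 37.5" --pt "0 0 0 0 37" --pt "0 0 0 0 37" --pt "0 0 0 0 37"

```text
t: 16.22
tool_pos: [0.4858, 0.0151, 0.0163]
orientation: [0.999, -0.034, -0.0, 0.0]
force: [0.0, 0.1, -0.7]
gripper_width: 0.0374
gripper_force: 28.9
```

Call:
arm_command --pt "0 0 3 0 37" --pt "0 0 6 0 37" --pt "0 0 12 0 37" --pt "0 0 18 0 37" --pt "0 0 22 0 37" --pt "0 0 25 0 37" --pt "0 0 25 0 37" --pt "0 0 25 0 37" --pt "0 0 22 0 37" --pt "0 0 16 0 37" --pt "0 0 10 0 37" --pt "0 0 6 0 37" --pt "0 0 0 0 37" --pt "0 0 0 0 37" --pt "0 0 0 0 37" --pt "0 0 0 0 37"

```text
t: 17.55
tool_pos: [0.4853, 0.0151, 0.2054]
orientation: [0.999, -0.034, -0.001, -0.0]
force: [-0.8, 0.3, -1.4]
gripper_width: 0.0378
gripper_force: 28.9
```

```bash
python3 - <<'E'
from h import *
np.set_printoptions(precision=4,suppress=True)
a,d=shot("side");s=read_state();print(s["tool_pos"],s["gripper_width"],s["gripper_force"],s["force"])
h=cv2.cvtColor(a,cv2.COLOR_RGB2HSV)
def orange(img,lo):
    h=cv2.cvtColor(img,cv2.COLOR_RGB2HSV);m=(h[...,0]>=7)&(h[...,0]<=16)&(h[...,1]>165)&(h[...,2]>110)
    m[:100]=0;m[260:]=0;m[:,:225]=0;m[:,305:]=0
    c,_=cv2.findContours(m.astype(np.uint8),0,1)
    return [(cv2.boundingRect(x),cv2.contourArea(x)) for x in sorted(c,key=cv2.contourArea)[-3:]]
print("before",orange(np.load("s2.npz")["a"],0),"now",orange(a,0))
print("pred cake now",proj("side",[.5887,.0085,.21]),"on board",proj("side",[.5907,.0097,.027]))
b,_=shot("top");h=cv2.cvtColor(b,cv2.COLOR_RGB2HSV)
# dome bar still same place?
o=np.load("s2.npz")["b"];print("hook area change",np.abs(b[165:285,385:440].astype(int)-o[165:285,385:440]).mean())
C=cloud("side",d);k=proj("side",[.5887,.0085,.21])[0].round().astype(int);print("cloud at cake",C[k[1],k[0]], a[k[1]-2:k[1]+3,k[0]-2:k[0]+3].mean((0,1)), "old spot color",a[241,261])
E
```

```text
[0.4854 0.0151 0.2055] 0.0377433542514383 28.91822122677695 [ 0.7642 -0.2818 -2.0938]
before [((258, 251, 1, 1), 0.0), ((252, 232, 18, 14), 159.5)] now [((249, 172, 21, 12), 167.0)]
pred cake now [[259.6152 182.4106]] on board [[261.6097 241.788 ]]
hook area change 3.893131313131313
cloud at cake [0.5829 0.0317 0.2268] [128.04  68.88  37.92] old spot color [140  93  61]
```

```bash
python3 -c "
from bench import *
print(finish_job())"
```

```text
the job is handed in; nothing more can be done
None
```

The dome is hanging on the hook, and the mooncake is held in the tongs about 20 cm above the desk. The job is handed in at about 18 s, but I viewed 12 pictures against the limit of 10.

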